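Unsnap the filter cover of the overspray extractor

ROBOT

A 6-joint arm with a two-finger parallel gripper is mounted at the origin on the work surface. World frame = base frame: x ahead of the robot, y to its left, z up, the work surface at z = 0. Lengths are in m, angles in rad, forces in N, time in s.
With the tool pointing down it reaches from about 0.4 to 0.825 m from the base axis. Payload 7 kg.
Tool frame: the origin (TCP) lies on the centre line of the jaws, within the pads' length; the fingertips stand 22 mm ahead of it and the grasp point (between the pads) lies 3 mm ahead of it; z points along the fingers, y is the line along which they close (so a half turn about z gives the same grasp; the last joint's range is limited). The gripper opens to 88 mm and grips with 3 to 60 N. Pads are 19 mm wide; open, the fingers measure 130 mm over their backs; the gripper's body (78 mm by 193 mm) begins 47 mm behind the grasp point.
Start: joints at [-0.834, 0.359, 0.012, 0, -1.224, -0.288], TCP at [0.293, -0.608, 0.215] pointing down, gripper open.
Joint ranges: [-3.07, 3.07], [-1.43, 2.12], [-1.02, 1.25], [-3.03, 1.67], [-3.05, -0], [-3.03, 3.03]. Speed limits (rad/s): [2.39, 2.39, 3.01, 3.14, 3.14, 3.14].

INTERFACE

Orientations are given as [roll, pitch, yaw] about the fixed x, y, z axes, in that order (R = Rz(yaw) Ry(pitch) Rx(roll)).
In Python, from station import monitor, viewer, order gives the robot as it stands. The module is installed in compiled form; this text tells all that it offers.
- The arm moves only by the tool servo_tool, never from a script. Its argument "targets" is a list of rows, each an object with "angular": the turn, a rotation vector about the tool's x, y, z in degrees, a list of three; "xyz": the shift along the tool's x, y, z in cm, a list of three; "claw": the finger opening in cm, from 0 to 8.76. A call has 1 to 20 rows; each row shifts and turns the commanded pose from where the row before left it, along the tool's axes as they then stand; what a row does not reach is not made up. A row lasts 1/10 s, in which the tool goes at most 50 mm and 8.59 degrees, less where a joint would pass 70% of its speed; a pose out of reach is approached as far as the arm can. A call is refused whole if a number of a shift passes 5 or a number of a turn 8.59, either way. A call with a gripper value outside its range is refused whole. The fingers move at their own pace and stop on an object; "force" is the grip in N (left out, the last holds). Time passes only in rows, so rows that do not move let the fingers close. It gives the time, the measured TCP pose, the force, the opening and the grip force at its end, in the units of the state.
- monitor.get_state(): the state, without advancing time (a new reading comes with each control period).
- viewer.grab_frame(name): name is "scene" or "top" or "wrist"; returns a dict with "color" (420x560x3 uint8, blue, green, red), "fovy" (degrees; the focal length in pixels is half the picture's height over the tangent of half this angle, whatever the lens; pixels are square), "cx", "cy" (the principal point, pixels), "R" (3x3) and "t" (3): a world point X has camera coordinates R X + t. Camera axes: x right, y down, z forward; pixel columns grow to the right and rows downward; lengths in m; the calibration is good to about 2 mm. A picture is of the moment at which its call begins. There is no depth.
- order.job_done(): hands the job in; it is judged then, once.
The state is a dict: "t": time; "q": joint angles; "qd": joint speeds; "joint_efforts": joint torques, N m; "eef_pos": TCP position; "ee_rot": TCP orientation; "force": force on the tool from outside, world axes, zero at the start; "moment": the same for the moment, N m; "width": finger opening in m; "gripper_force": force on a finger pad.
Only numpy, scipy, OpenCV 4.12 (cv2) and the standard library are available. Lean on these libraries where they do the work, as an engineer would, in place of code of your own. Each camera call takes 0.05 s, during which the arm holds its last target. There are 200 camera calls.

TASK

Take the filter cover off the extractor so that the filter can be looked at: press the snap tab at its end inwards with a fingertip while lifting that end out of its catch, draw the two lugs at the other end out of their slot, and lay the cover flat, right way up, in the middle of the plywood board, without dropping it. The tab is thin plastic: push it just hard enough to come free, never squeeze it, and do not pull the cover up against a tab that is still caught. Leave the paint jars where they stand.

Things in the scene. Friction and masses are not known exactly. Their poses are not given: they have to be found in the camera images.
- extractor: Heavy white metal case fixed to the bench; its flat top deck is 100 mm above the bench. Origin: on the bench under the middle of the filter bay in the deck; x runs along the bay from the cover's tab end to its lug end, y across, z up. Case: x -110 to 170 mm, y -100 to 100 mm. A round collar, 76 mm wide, 28 mm high, stands on the deck at x = 122 mm.
- bay_floor (a point): Middle of the floor of the filter bay, 91 mm above the bench (9 mm below the deck), axes as the extractor's. The bay is open from x = -74 to 61 mm and y = -30.5 to 30.5 mm and runs on below the deck at both ends, by 7 and 12 mm, under an edge 3 mm thick: at -x this edge is the catch of the tab's hook, at +x the lip over the cover's lugs.
- cover_centre (a point): Centre of the grey plastic filter cover, a hollow slotted box 120 (x) x 58 (y) x 28 (z) mm, about 130 g, open below; point 14 mm above its underside, axes as the extractor's while it is on. It stands in the bay, 19 mm of its walls showing above the deck, with 1.5 mm play at each side and 1.2 mm lengthwise either way. Let go above its catch it rests ajar, the tab end some 8 mm up.
- cover: The same cover, origin in the middle of its underside. Two lugs, 3.5 mm thick, reach 10 mm out of its +x end under the lip, with 1.5 mm play up and down: once the tab end is above the catch, draw the cover 11 to 13 mm towards -x to free them; only then does it lift away. Set it down: a fall of over 12 mm chips it.
- tab: The springy tab at the cover's -x end; its origin and axes are the cover's, not the pad's. Its upright leg, 26 mm wide, 5 mm thick, has an 8 mm gap behind it and a 4 mm long, 4 mm thick hook at its foot, 1 mm below the catch and some 3 mm under it. Pushed towards +x, the cover first slides back by its play, then the tab yields by 8 N per mm and is free at 11 to 14 N; it breaks if pushed or squeezed with over 20 N or pulled against the catch with over 15 N.
- tab_pad (a point): Middle of the outer (-x) face of the tab's ribbed thumb pad, 9 mm above the deck; the pad rises 18 mm above the deck. Push here towards +x. A fingertip holding 14 to 17 N inwards carries the tab end up by friction as it rises; the end must be 10 mm up before the finger backs away to -x, or the hook falls back into its catch.
- board: Spattered plywood board, 220 (x) x 180 (y) x 12 mm, fixed flat on the bench to one side of the extractor; origin under its centre.
- tray: Steel tray with low walls, 220 x 180 x 25 mm, fixed on the other side; origin under its centre. The gold and the clear jar stand in it.
- jar_gold_centre (a point): Bystander: gold paint jar in the tray, 64 mm wide, 85 mm high; its centre.
- jar_clear_centre (a point): Bystander: clear glass jar with white cap in the tray, 60 mm wide, 75 mm high; its centre.
- jar_tall_centre (a point): Bystander: amber jar on the bench beyond the board, 56 mm wide, 95 mm high; its centre.
Not all that is in view belongs to the job. What is meant by the cover is not orange or red, and is the larger of those in its own colour.

How it is judged:
By the outcome, as a careful person would: the job done as asked, in the order asked, and still so for the second after the job is handed in, with the robot touching nothing.
It also fails if it takes over 70 s, if anything falls off the work surface, if the arm or the gripper's body presses on something with over 40 N, if the wrist force passes 120 N, or if a joint passes its speed limit or range.

## Working session

There is one attempt and no reset: what is moved stays moved. The work goes in short steps, Python scripts to look and compute and a tool call to move; the robot and the scene stay as the last step left them, time stands still between calls to the robot, and variables do not carry over. Pictures are saved under pics/ and viewed, at most 10 in all, crops included, and the job is handed in when it is done.

Besides the shell and the picture viewer there is one more tool, called after ">>>" as a command line: name --argument value ..., lists and objects as JSON in quotes. servo_tool: Moves the arm, as the interface text tells. Its arguments: {"type":"object","properties":{"targets":{"type":"array"},"force":{"type":"number"}},"required":["targets"]}

```bash
mkdir -p pics; cat > h.py <<'E'
import numpy as np, cv2
from station import monitor, viewer, order
def grab(n, fn=None):
    f=viewer.grab_frame(n)
    f['f']=f['color'].shape[0]/2/np.tan(np.radians(f['fovy'])/2)
    f['R']=np.array(f['R']);f['t']=np.array(f['t'])
    if fn: cv2.imwrite('pics/'+fn,f['color'])
    return f
def ray(f,u,v):
    d=f['R'].T@np.array([(u-f['cx'])/f['f'],(v-f['cy'])/f['f'],1]); return -f['R'].T@f['t'], d
def onz(f,u,v,z):
    c,d=ray(f,u,v); return c+d*(z-c[2])/d[2]
def proj(f,X):
    p=f['R']@np.array(X)+f['t']; return [f['cx']+f['f']*p[0]/p[2],f['cy']+f['f']*p[1]/p[2]]
def tri(obs):
    A=np.zeros((3,3));b=np.zeros(3)
    for f,u,v in obs:
        c,d=ray(f,u,v);d/=np.linalg.norm(d);P=np.eye(3)-np.outer(d,d);A+=P;b+=P@c
    return np.linalg.solve(A,b)
E
python3 - <<'E'
from h import *
import pickle
np.set_printoptions(precision=3,suppress=True)
fs={}
for n in ['scene','top','wrist']:
    f=grab(n,n+'0.png'); fs[n]=f; print(n,f['f'],f['cx'],f['cy'],-f['R'].T@f['t'],f['R'][2])
pickle.dump(fs,open('f0.pkl','wb'))
cv2.imwrite('pics/a.png',np.vstack([cv2.resize(fs['top']['color'],(800,600))]))
print(monitor.get_state())
E
```

```text
scene 395.3255216161986 275.0021159080765 213.51004370388867 [ 1.067 -0.506  0.624] [-0.575  0.569 -0.588]
top 536.466503827338 279.67498741078754 199.4631907559689 [0.468 0.004 1.32 ] [ 0.081 -0.015 -0.997]
wrist 296.6664456025385 280.077620004705 208.54290220414248 [ 0.223 -0.641  0.385] [ 0.257  0.125 -0.958]
{'t': 0.15, 'q': array([-0.834,  0.359,  0.011, -0.   , -1.224, -0.288]), 'qd': array([ 0.001, -0.001,  0.003,  0.001,  0.001,  0.001]), 'joint_efforts': array([ -0.001, -58.328,  29.329,   7.001,   0.009,  -0.   ]), 'eef_pos': array([ 0.293, -0.608,  0.214]), 'ee_rot': array([ 3.14 , -0.   , -2.693]), 'force': array([-0.131, -0.542, -0.423]), 'moment': array([ 0.004, -0.01 ,  0.045]), 'gripper_force': 0.0, 'width': 0.08761014156787456}
```

View pics/a.png

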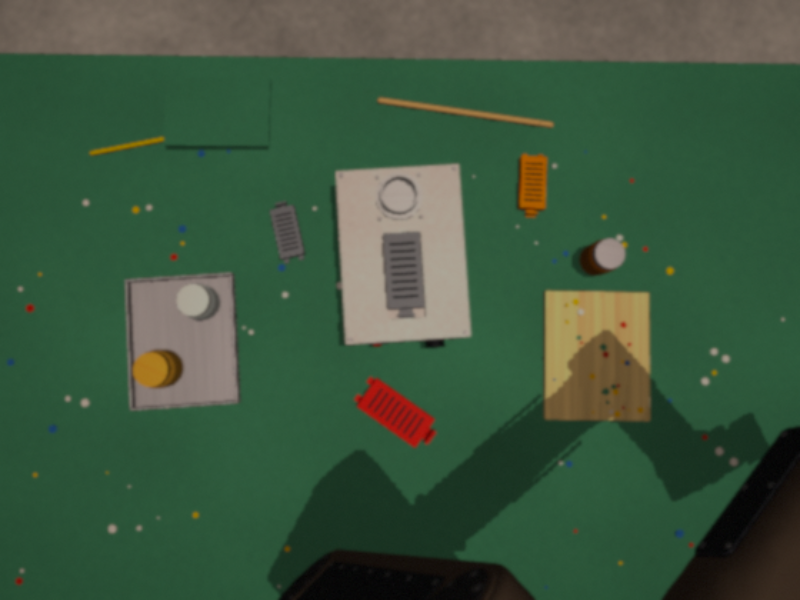

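View pics/scene0.png

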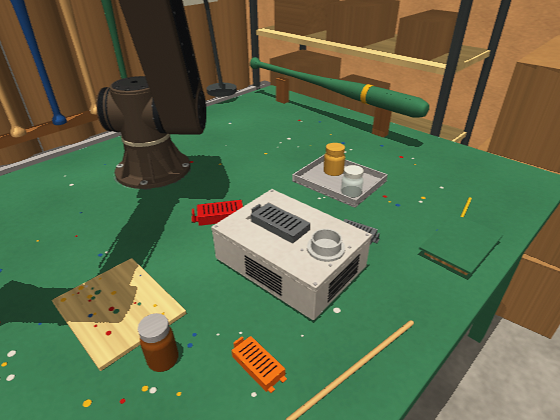

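The top view shows the extractor with the cover at about (282,189) in 560x420 pixels and its tab end towards the robot. The board is at (418,249), and the tray with two jars is to the left. The small grey, red and orange covers are decoys. The scene view confirms this: cover at (280,222), collar at (326,242).

```bash
python3 - <<'E'
from h import *
import pickle
np.set_printoptions(precision=4,suppress=True)
fs=pickle.load(open('f0.pkl','rb')); f=fs['top']; im=f['color']
hsv=cv2.cvtColor(im,cv2.COLOR_BGR2HSV)
def cont(m,roi):
    k=np.zeros_like(m); x0,y0,x1,y1=roi; k[y0:y1,x0:x1]=m[y0:y1,x0:x1]
    cs,_=cv2.findContours(k,cv2.RETR_EXTERNAL,cv2.CHAIN_APPROX_NONE); return max(cs,key=cv2.contourArea)
def show(name,c,z):
    W=np.array([onz(f,p[0][0],p[0][1],z)[:2]*1000 for p in c],np.float32)
    r=cv2.minAreaRect(W); print(name,cv2.minAreaRect(c),'world mm',r); return r
notgreen=((hsv[...,0]<35)|(hsv[...,0]>95)|(hsv[...,1]<60)).astype(np.uint8)*255
bright=((hsv[...,1]<60)&(hsv[...,2]>140)).astype(np.uint8)*255
show('case',cont(bright,(220,105,345,250)),.1)
show('board',cont(notgreen,(370,195,470,305)),.012)
grey=((hsv[...,1]<60)&(hsv[...,2]<140)).astype(np.uint8)*255
c=cont(grey,(262,158,302,226)); show('cover',c,.119)
f2=fs['top']
for n,p in [('tabend',(405/800*560,316/600*420))]: print(n,onz(f,*p,.118))
for x in [c[c[:,:,1].argmin()][0],c[c[:,:,1].argmax()][0]]: print(x)
# coarse contour corner check in scene view
E
```

```text
case ((281.7034606933594, 177.45863342285156), (120.67375183105469, 87.08475494384766), 86.633544921875) world mm ((619.5130615234375, -19.182098388671875), (277.975341796875, 198.43174743652344), 4.080700874328613)
board ((417.5, 248.5), (91.0, 75.0), 90.0) world mm ((457.97760009765625, -353.66162109375), (183.09532165527344, 221.7949676513672), 89.57354736328125)
cover ((282.05584716796875, 192.28172302246094), (60.27500534057617, 28.000091552734375), 85.91438293457031) world mm ((582.572998046875, -20.375873565673828), (136.20816040039062, 63.14979553222656), 4.683608531951904)
tabend [ 0.5173 -0.024   0.118 ]
[283 162]
[279 222]
```

>>> servo_tool --targets '[{"angular":[0,0,7.2],"xyz":[0,0,0],"claw":4},{"angular":[0,0,7.2],"xyz":[0,0,0],"claw":4},{"angular":[0,0,7.2],"xyz":[0,0,0],"claw":4},{"angular":[0,0,0],"xyz":[-1.55,3.54,0],"claw":0},{"angular":[0,0,0],"xyz":[-1.55,3.54,0],"claw":0},{"angular":[0,0,0],"xyz":[-1.55,3.54,0],"claw":0},{"angular":[0,0,0],"xyz":[-1.55,3.54,0],"claw":0},{"angular":[0,0,0],"xyz":[-1.55,3.54,0],"claw":0},{"angular":[0,0,0],"xyz":[-1.55,3.54,0],"claw":0},{"angular":[0,0,0],"xyz":[-1.55,3.54,0],"claw":0},{"angular":[0,0,0],"xyz":[-1.55,3.54,0],"claw":0},{"angular":[0,0,0],"xyz":[-1.55,3.54,0],"claw":0},{"angular":[0,0,0],"xyz":[-1.55,3.54,0],"claw":0},{"angular":[0,0,0],"xyz":[-1.55,3.54,0],"claw":0},{"angular":[0,0,0],"xyz":[-1.55,3.54,0],"claw":0},{"angular":[0,0,0],"xyz":[-1.55,3.54,0],"claw":0},{"angular":[0,0,0],"xyz":[-1.55,3.54,0],"claw":0},{"angular":[0,0,0],"xyz":[-1.55,3.54,0],"claw":0},{"angular":[0,0,0],"xyz":[-1.55,3.54,0],"claw":0}]'

```text
t: 2.05
eef_pos: [0.4997, -0.0238, 0.2148]
ee_rot: [3.141, 0.0, -3.07]
force: [2.0, -1.2, -1.0]
width: 0.0002
gripper_force: 0.0
```

```bash
python3 - <<'E'
from h import *
import pickle
np.set_printoptions(precision=4,suppress=True)
f=grab('wrist','w1.png'); pickle.dump(f,open('w1.pkl','wb')); s=monitor.get_state(); print(s['t'],s['eef_pos'],s['ee_rot'],s['force'],-f['R'].T@f['t'])
E
```

```text
2.1 [ 0.5019 -0.0202  0.2148] [ 3.1409  0.0014 -3.0684] [2.8449 3.8466 1.1446] [ 0.4225 -0.0287  0.3861]
```

View pics/w1.png

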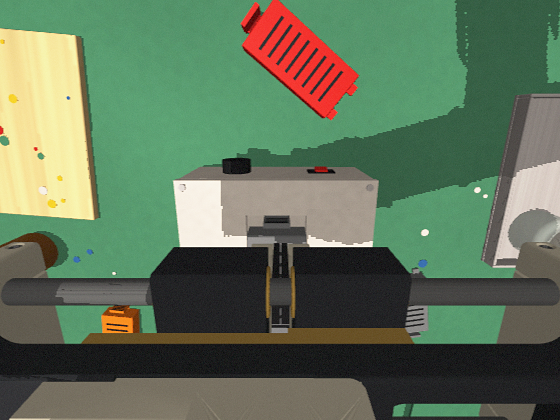

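The wrist view shows the tab pad top at about (277,220), the cover's tab-end wall from (250,228) to (307,240), and the fingers hiding the rest. I'll move forward for a second view.

>>> servo_tool --targets '[{"angular":[0,0,0],"xyz":[-2.5,0,0],"claw":0},{"angular":[0,0,0],"xyz":[-3,0,0],"claw":0},{"angular":[0,0,0],"xyz":[-2.5,0,0],"claw":0},{"angular":[0,0,0],"xyz":[-2,0,0],"claw":0},{"angular":[0,0,0],"xyz":[0,0,0],"claw":0},{"angular":[0,0,0],"xyz":[0,0,0],"claw":0}]'

```text
t: 2.7
eef_pos: [0.599, -0.0183, 0.214]
ee_rot: [-3.141, -0.002, -3.07]
force: [0.3, -0.3, 0.6]
width: 0.0005
gripper_force: 0.0
```

```bash
python3 - <<'E'
from h import *
import pickle
np.set_printoptions(precision=4,suppress=True)
f=grab('wrist','w2.png'); pickle.dump(f,open('w2.pkl','wb')); s=monitor.get_state(); print(s['t'],s['eef_pos'],s['ee_rot'],s['force'],-f['R'].T@f['t'])
f1=pickle.load(open('w1.pkl','rb'))
a=cv2.resize(f1['color'][200:250,230:330],None,fx=6,fy=6,interpolation=cv2.INTER_CUBIC)
b=f['color'][0:240,160:360]
b=cv2.resize(b,(500,600)); b=b[:600]
a=cv2.resize(a,(300,150)); pad=np.zeros((600,300,3),np.uint8); pad[:150]=a
cv2.imwrite('pics/c2.png',np.hstack([b,pad]))
E
```

```text
2.75 [ 0.5986 -0.0184  0.2143] [ 3.1416 -0.0011 -3.07  ] [-0.6733  0.3749 -0.8009] [ 0.5221 -0.0231  0.3854]
```

View pics/c2.png

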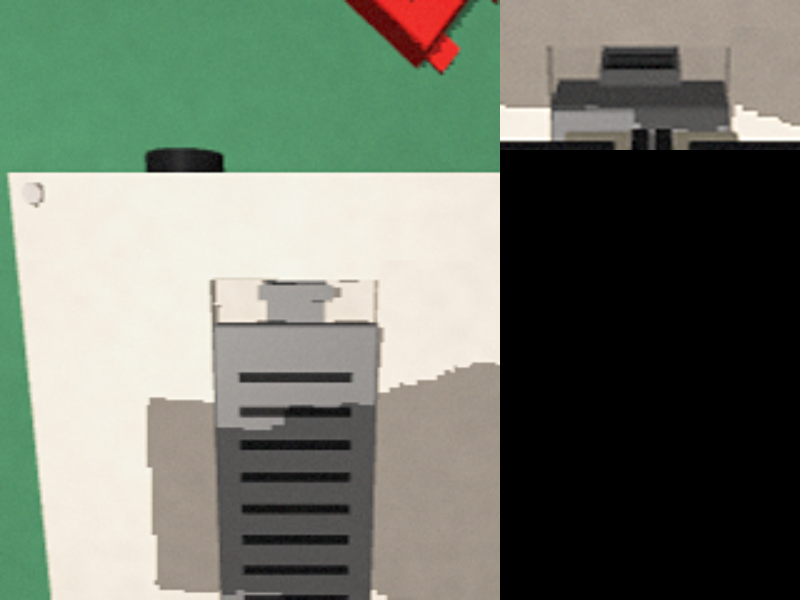

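The crop of view 2 gives cover top corners (246.4,129.6) and (311.2,129.2), bay corners (244.8,112) and (311.6,112), and pad outer edge about (278,113). In view 1 the bay corners are (246.3,215.7) and (306.3,215.7), the cover top corners (247.3,236) and (306,236), and the pad's top outer edge (277,223.3).

```bash
python3 - <<'E'
from h import *
import pickle
np.set_printoptions(precision=4,suppress=True)
a=pickle.load(open('w1.pkl','rb'));b=pickle.load(open('w2.pkl','rb'));
t=pickle.load(open('f0.pkl','rb'))['top']
for n,p,q,z in [('bayL',(246.3,215.7),(244.8,112),.1),('bayR',(306.3,215.7),(311.6,112),.1),('covL',(247.3,236),(246.4,129.6),.119),('covR',(306,236),(311.2,129.2),.119),('pad',(277,223.3),(277.5,113.5),.118)]:
    print(n,tri([(a,*p),(b,*q)]),onz(a,*p,z),onz(b,*q,z))
E
```

```text
bayL [ 0.5169 -0.0558  0.1022] [ 0.5177 -0.0561  0.1   ] [ 0.5169 -0.056   0.1   ]
bayR [0.5126 0.0045 0.1022] [0.5133 0.0045 0.1   ] [0.5125 0.005  0.1   ]
covL [ 0.5316 -0.0521  0.1195] [ 0.5319 -0.0525  0.119 ] [ 0.5316 -0.0518  0.119 ]
covR [0.5273 0.004  0.1203] [0.5278 0.0041 0.119 ] [0.5273 0.0042 0.119 ]
pad [ 0.5164 -0.0253  0.1203] [ 0.5172 -0.0248  0.118 ] [ 0.5164 -0.0258  0.118 ]
```

>>> servo_tool --targets '[{"angular":[0,0,0],"xyz":[2.5,-0.03,0],"claw":0},{"angular":[0,0,0],"xyz":[3,-0.03,0],"claw":0},{"angular":[0,0,0],"xyz":[2.7,-0.03,0],"claw":0},{"angular":[0,0,0],"xyz":[2,-0.03,0],"claw":0},{"angular":[0,0,0],"xyz":[0,0,2.5],"claw":0},{"angular":[0,0,0],"xyz":[0,0,3],"claw":0},{"angular":[0,0,0],"xyz":[0,0,2],"claw":0},{"angular":[0,0,0],"xyz":[0,0,1.13],"claw":0},{"angular":[0,0,0],"xyz":[0,0,0],"claw":0},{"angular":[0,0,0],"xyz":[0,0,0],"claw":0}]'

```text
t: 3.75
eef_pos: [0.498, -0.0267, 0.1293]
ee_rot: [-3.141, 0.001, -3.069]
force: [-0.3, 0.6, 0.5]
width: 0.0002
gripper_force: 0.0
```

```bash
python3 - <<'E'
from h import *
import pickle
np.set_printoptions(precision=4,suppress=True)
f=grab('wrist'); g=grab('scene'); s=monitor.get_state(); print(s['t'],s['eef_pos'],s['ee_rot'],s['force'])
a=f['color'][100:300,150:410]; a=cv2.resize(a,(390,300),interpolation=cv2.INTER_CUBIC)
b=g['color'][170:270,200:330]; b=cv2.resize(b,(390,300),interpolation=cv2.INTER_CUBIC)
cv2.imwrite('pics/c3.png',np.hstack([a,b]))
E
```

```text
3.85 [ 0.4984 -0.0266  0.1296] [ 3.1413  0.0019 -3.0696] [-0.1612  0.1205  0.1759]
```

View pics/c3.png

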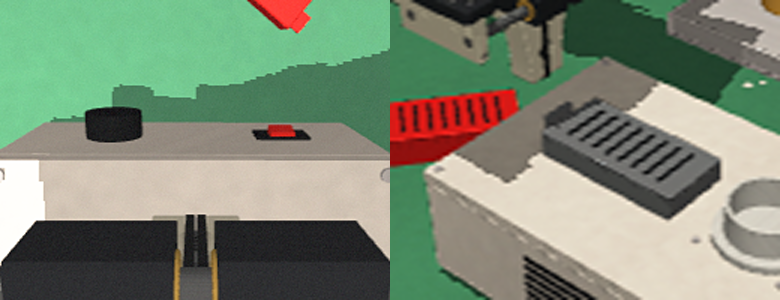

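The scene crop shows the closed fingertips standing just off the tab, over the deck. The wrist crop shows the fingers in line with the bay.

>>> servo_tool --targets '[{"angular":[0,0,0],"xyz":[-0.3,0,0.2],"claw":0},{"angular":[0,0,0],"xyz":[-0.3,0,0],"claw":0},{"angular":[0,0,0],"xyz":[-0.1,0,0],"claw":0},{"angular":[0,0,0],"xyz":[-0.05,0,0],"claw":0},{"angular":[0,0,0],"xyz":[0,0,0],"claw":0},{"angular":[0,0,0],"xyz":[0,0,0],"claw":0}]'

```text
t: 4.45
eef_pos: [0.5051, -0.0262, 0.1264]
ee_rot: [-3.142, -0.0, -3.07]
force: [0.3, 1.0, 0.4]
width: 0.0004
gripper_force: 0.0
```

>>> servo_tool --targets '[{"angular":[0,0,0],"xyz":[-0.05,0,0],"claw":0},{"angular":[0,0,0],"xyz":[-0.05,0,0],"claw":0},{"angular":[0,0,0],"xyz":[0,0,0],"claw":0},{"angular":[0,0,0],"xyz":[0,0,0],"claw":0}]'

```text
t: 4.85
eef_pos: [0.5061, -0.0261, 0.1265]
ee_rot: [3.142, -0.0, -3.07]
force: [0.2, 0.2, -0.1]
width: -0.0001
gripper_force: 0.0
```

>>> servo_tool --targets '[{"angular":[0,0,0],"xyz":[-0.05,0,0],"claw":0},{"angular":[0,0,0],"xyz":[0,0,0],"claw":0},{"angular":[0,0,0],"xyz":[0,0,0],"claw":0}]'

```text
t: 5.15
eef_pos: [0.5066, -0.0261, 0.1265]
ee_rot: [3.142, -0.0, -3.07]
force: [-0.4, 0.3, -0.7]
width: 0.0006
gripper_force: 0.0
```

>>> servo_tool --targets '[{"angular":[0,0,0],"xyz":[-0.05,0,0],"claw":0},{"angular":[0,0,0],"xyz":[0,0,0],"claw":0},{"angular":[0,0,0],"xyz":[0,0,0],"claw":0}]'

```text
t: 5.45
eef_pos: [0.5072, -0.0261, 0.1265]
ee_rot: [-3.142, 0.0, -3.07]
force: [0.7, 0.5, -0.2]
width: 0.0002
gripper_force: 0.0
```

>>> servo_tool --targets '[{"angular":[0,0,0],"xyz":[-0.05,0,0],"claw":0},{"angular":[0,0,0],"xyz":[0,0,0],"claw":0},{"angular":[0,0,0],"xyz":[0,0,0],"claw":0}]'

```text
t: 5.75
eef_pos: [0.5076, -0.026, 0.1265]
ee_rot: [-3.142, -0.0, -3.07]
force: [-0.2, 0.7, -0.8]
width: 0.0003
gripper_force: 0.0
```

>>> servo_tool --targets '[{"angular":[0,0,0],"xyz":[-0.1,0,0],"claw":0},{"angular":[0,0,0],"xyz":[0,0,0],"claw":0},{"angular":[0,0,0],"xyz":[0,0,0],"claw":0}]'

```text
t: 6.05
eef_pos: [0.5087, -0.0259, 0.1264]
ee_rot: [3.142, -0.0, -3.07]
force: [-0.4, 0.1, 0.2]
width: 0.0002
gripper_force: 0.0
```

>>> servo_tool --targets '[{"angular":[0,0,0],"xyz":[-0.05,0,0],"claw":0},{"angular":[0,0,0],"xyz":[0,0,0],"claw":0},{"angular":[0,0,0],"xyz":[0,0,0],"claw":0}]'

```text
t: 6.35
eef_pos: [0.5092, -0.0259, 0.1265]
ee_rot: [-3.142, -0.0, -3.07]
force: [-0.0, 0.4, -0.3]
width: 0.0003
gripper_force: 0.0
```

>>> servo_tool --targets '[{"angular":[0,0,0],"xyz":[-0.05,0,0],"claw":0},{"angular":[0,0,0],"xyz":[0,0,0],"claw":0},{"angular":[0,0,0],"xyz":[0,0,0],"claw":0}]'

```text
t: 6.65
eef_pos: [0.5096, -0.0259, 0.1265]
ee_rot: [3.142, 0.0, -3.07]
force: [-0.3, 0.3, -0.5]
width: 0.0005
gripper_force: 0.0
```

>>> servo_tool --targets '[{"angular":[0,0,0],"xyz":[-0.05,0,0],"claw":0},{"angular":[0,0,0],"xyz":[0,0,0],"claw":0},{"angular":[0,0,0],"xyz":[0,0,0],"claw":0}]'

```text
t: 6.95
eef_pos: [0.5101, -0.0258, 0.1264]
ee_rot: [3.142, -0.0, -3.07]
force: [-0.2, 0.3, -0.1]
width: 0.0004
gripper_force: 0.0
```

>>> servo_tool --targets '[{"angular":[0,0,0],"xyz":[-0.05,0,0],"claw":0},{"angular":[0,0,0],"xyz":[0,0,0],"claw":0},{"angular":[0,0,0],"xyz":[0,0,0],"claw":0}]'

```text
t: 7.25
eef_pos: [0.5106, -0.0258, 0.1265]
ee_rot: [3.142, 0.0, -3.07]
force: [0.7, 0.7, 0.2]
width: 0.0005
gripper_force: 0.0
```

>>> servo_tool --targets '[{"angular":[0,0,0],"xyz":[-0.05,0,0],"claw":0},{"angular":[0,0,0],"xyz":[0,0,0],"claw":0},{"angular":[0,0,0],"xyz":[0,0,0],"claw":0}]'

```text
t: 7.55
eef_pos: [0.5111, -0.0258, 0.1265]
ee_rot: [3.142, -0.0, -3.07]
force: [-0.1, 0.2, 0.1]
width: 0.0007
gripper_force: 0.0
```

>>> servo_tool --targets '[{"angular":[0,0,0],"xyz":[-0.05,0,0],"claw":0},{"angular":[0,0,0],"xyz":[0,0,0],"claw":0},{"angular":[0,0,0],"xyz":[0,0,0],"claw":0}]'

```text
t: 7.85
eef_pos: [0.5117, -0.0257, 0.1264]
ee_rot: [-3.142, -0.0, -3.07]
force: [0.7, 1.0, 0.0]
width: 0.0004
gripper_force: 0.0
```

>>> servo_tool --targets '[{"angular":[0,0,0],"xyz":[-0.05,0,0],"claw":0},{"angular":[0,0,0],"xyz":[0,0,0],"claw":0},{"angular":[0,0,0],"xyz":[0,0,0],"claw":0}]'

```text
t: 8.15
eef_pos: [0.5121, -0.0257, 0.1264]
ee_rot: [3.142, -0.0, -3.07]
force: [-0.1, 0.8, -0.4]
width: 0.0003
gripper_force: 0.0
```

```bash
python3 - <<'E'
from h import *
np.set_printoptions(precision=4,suppress=True)
g=grab('scene'); s=monitor.get_state(); print(s['t'],s['eef_pos'],s['ee_rot'],s['force'])
p=s['eef_pos']
print(proj(g,p-[0,0,.022]),proj(g,[.5165,-.0254,.118]))
b=g['color'][170:250,210:320]; b=cv2.resize(b,None,fx=6,fy=6,interpolation=cv2.INTER_CUBIC)
cv2.imwrite('pics/c4.png',b)
E
```

```text
8.2 [ 0.5121 -0.0257  0.1264] [ 3.1416 -0.     -3.0698] [-0.8847  0.4833  0.0235]
[np.float64(253.312235606804), np.float64(209.46133293981646)] [np.float64(254.47036977575007), np.float64(205.26969968452588)]
```

View pics/c4.png

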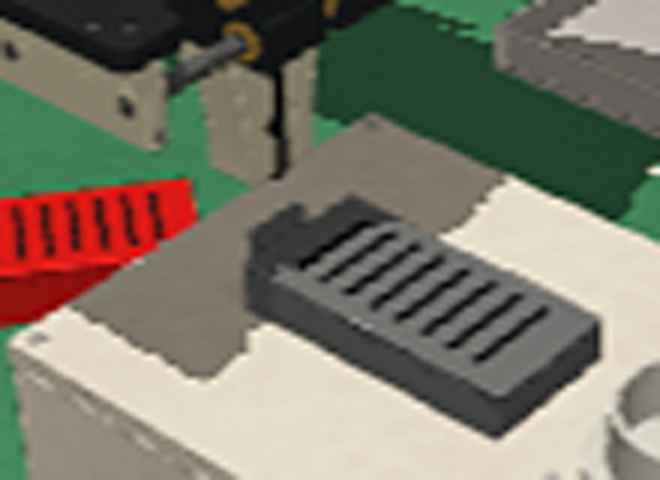

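The fingertip shows at crop (280,178), pixel about (256.7,199.6). I expected it 10 px lower. The tab at crop (275,225) is not touched, so I'll check the geometry.

```bash
python3 - <<'E'
from h import *
import pickle
np.set_printoptions(precision=4,suppress=True)
g=grab('scene');s=monitor.get_state(); p=s['eef_pos']
for d in [0,.022]: print('scene',proj(g,p-[0,0,d]))
for z in [.1044,.115,.1264]: print(z,onz(g,256.7,199.6,z))
w=pickle.load(open('w1.pkl','rb')); q=np.array([.5019,-.0202,.2148])
for d in [-.02,0,.022]: print('wrist',proj(w,q-[0,0,d]))
# start frame: tip of open fingers
f=pickle.load(open('f0.pkl','rb'))
q=np.array([.293,-.608,.2143]); print('top',proj(f['top'],q-[0,0,.022]),'scene',proj(f['scene'],q))
w=grab('wrist'); cv2.imwrite('pics/c5.png',np.hstack([w['color'][150:350,200:360]]*1).repeat(3,0).repeat(3,1))
E
```

```text
scene [np.float64(252.88220575642893), np.float64(201.44566182800395)]
scene [np.float64(253.31297095693708), np.float64(209.45320139111314)]
0.1044 [0.4883 0.007  0.1044]
0.115 [ 0.5001 -0.0034  0.115 ]
0.1264 [ 0.5128 -0.0147  0.1264]
wrist [np.float64(284.866677712777), np.float64(267.2353591927757)]
wrist [np.float64(284.3790896164381), np.float64(252.1501198451488)]
wrist [np.float64(283.9465074245613), np.float64(238.76668011193672)]
top [np.float64(563.3181167497628), np.float64(329.56791773583495)] scene [np.float64(-112.95280491806801), np.float64(250.82417246162711)]
```

View pics/c5.png

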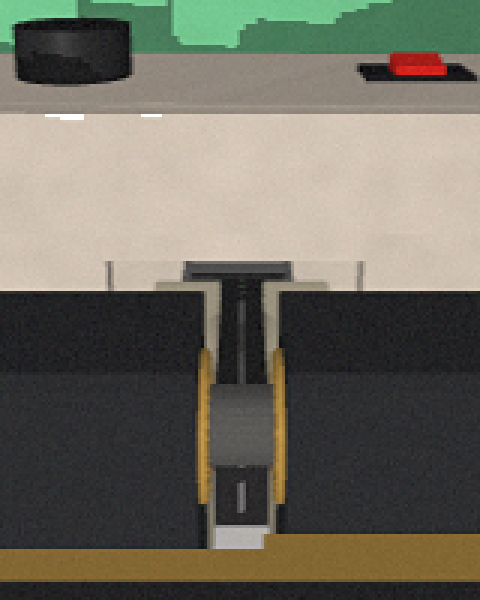

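The wrist crop shows the tab at crop (185–290, 262–280) on the robot side of the fingers. The tips therefore look higher than stated, above the tab rather than beside it. I'll back off and feel for the deck carefully.

>>> servo_tool --targets '[{"angular":[0,0,0],"xyz":[1.0,0,0],"claw":0},{"angular":[0,0,0],"xyz":[0.8,0,0],"claw":0},{"angular":[0,0,0],"xyz":[0,0,0.15],"claw":0},{"angular":[0,0,0],"xyz":[0,0,0.1],"claw":0},{"angular":[0,0,0],"xyz":[0,0,0],"claw":0},{"angular":[0,0,0],"xyz":[0,0,0],"claw":0}]'

```text
t: 8.9
eef_pos: [0.4943, -0.027, 0.1239]
ee_rot: [-3.142, -0.0, -3.07]
force: [0.3, -0.9, 0.4]
width: 0.0004
gripper_force: 0.0
```

>>> servo_tool --targets '[{"angular":[0,0,0],"xyz":[0,0,0.1],"claw":0},{"angular":[0,0,0],"xyz":[0,0,0],"claw":0},{"angular":[0,0,0],"xyz":[0,0,0],"claw":0}]'

```text
t: 9.2
eef_pos: [0.4942, -0.027, 0.1229]
ee_rot: [-3.142, -0.0, -3.07]
force: [0.5, -0.2, -0.8]
width: 0.0007
gripper_force: 0.0
```

>>> servo_tool --targets '[{"angular":[0,0,0],"xyz":[0,0,0.05],"claw":0},{"angular":[0,0,0],"xyz":[0,0,0],"claw":0}]'

```text
t: 9.4
eef_pos: [0.4941, -0.027, 0.1224]
ee_rot: [-3.142, -0.0, -3.07]
force: [0.5, 0.3, 0.3]
width: 0.0003
gripper_force: 0.0
```

>>> servo_tool --targets '[{"angular":[0,0,0],"xyz":[0,0,0.05],"claw":0},{"angular":[0,0,0],"xyz":[0,0,0],"claw":0}]'

```text
t: 9.6
eef_pos: [0.4941, -0.027, 0.1219]
ee_rot: [-3.142, -0.0, -3.07]
force: [0.5, -0.2, 0.2]
width: 0.0002
gripper_force: 0.0
```

>>> servo_tool --targets '[{"angular":[0,0,0],"xyz":[0,0,0.05],"claw":0},{"angular":[0,0,0],"xyz":[0,0,0.05],"claw":0},{"angular":[0,0,0],"xyz":[0,0,0],"claw":0}]'

```text
t: 9.9
eef_pos: [0.4941, -0.027, 0.1209]
ee_rot: [3.142, -0.0, -3.07]
force: [-0.2, -0.4, 0.1]
width: 0.0004
gripper_force: 0.0
```

>>> servo_tool --targets '[{"angular":[0,0,0],"xyz":[0,0,0.1],"claw":0},{"angular":[0,0,0],"xyz":[0,0,0],"claw":0}]'

```text
t: 10.1
eef_pos: [0.4941, -0.027, 0.1198]
ee_rot: [-3.142, -0.0, -3.07]
force: [-0.3, -0.0, 0.8]
width: 0.0005
gripper_force: 0.0
```

>>> servo_tool --targets '[{"angular":[0,0,0],"xyz":[0,0,0.1],"claw":0},{"angular":[0,0,0],"xyz":[0,0,0],"claw":0}]'

```text
t: 10.3
eef_pos: [0.4941, -0.027, 0.1188]
ee_rot: [-3.142, -0.0, -3.07]
force: [0.4, -0.6, -0.6]
width: 0.0003
gripper_force: 0.0
```

>>> servo_tool --targets '[{"angular":[0,0,0],"xyz":[0,0,0.1],"claw":0},{"angular":[0,0,0],"xyz":[0,0,0],"claw":0}]'

```text
t: 10.5
eef_pos: [0.4941, -0.027, 0.1178]
ee_rot: [3.142, -0.0, -3.07]
force: [0.0, 0.5, -1.1]
width: 0.0009
gripper_force: 0.0
```

>>> servo_tool --targets '[{"angular":[0,0,0],"xyz":[0,0,0.1],"claw":0},{"angular":[0,0,0],"xyz":[0,0,0.1],"claw":0},{"angular":[0,0,0],"xyz":[0,0,0],"claw":0}]'

```text
t: 10.8
eef_pos: [0.4941, -0.027, 0.1158]
ee_rot: [-3.142, -0.0, -3.07]
force: [-0.0, 0.9, 0.1]
width: 0.0006
gripper_force: 0.0
```

>>> servo_tool --targets '[{"angular":[0,0,0],"xyz":[0,0,0.1],"claw":0},{"angular":[0,0,0],"xyz":[0,0,0.1],"claw":0},{"angular":[0,0,0],"xyz":[0,0,0],"claw":0}]'

```text
t: 11.1
eef_pos: [0.4941, -0.027, 0.1138]
ee_rot: [-3.142, -0.0, -3.07]
force: [-0.3, 0.7, 0.2]
width: 0.0005
gripper_force: 0.0
```

>>> servo_tool --targets '[{"angular":[0,0,0],"xyz":[0,0,0.1],"claw":0},{"angular":[0,0,0],"xyz":[0,0,0.1],"claw":0},{"angular":[0,0,0],"xyz":[0,0,0],"claw":0}]'

```text
t: 11.4
eef_pos: [0.4941, -0.027, 0.1118]
ee_rot: [-3.142, -0.0, -3.07]
force: [0.1, -0.3, 0.4]
width: 0.0003
gripper_force: 0.0
```

```bash
python3 - <<'E'
from h import *
np.set_printoptions(precision=4,suppress=True)
g=grab('scene'); s=monitor.get_state(); print(s['t'],s['eef_pos'],s['force'])
p=s['eef_pos']
for d in [-.03,-.02,-.01,0,.01,.022]: print(d,np.round(((np.array(proj(g,p+[0.0095,0.0007,-d]))-[210,160])*6)))
b=g['color'][160:250,210:320]; b=cv2.resize(b,None,fx=6,fy=6,interpolation=cv2.INTER_CUBIC)
cv2.imwrite('pics/c6.png',b)
E
```

```text
11.45 [ 0.4941 -0.027   0.1119] [ 0.3007 -0.0717  0.5548]
-0.03 [239. 206.]
-0.02 [240. 228.]
-0.01 [241. 251.]
0 [243. 272.]
0.01 [244. 294.]
0.022 [245. 319.]
```

View pics/c6.png

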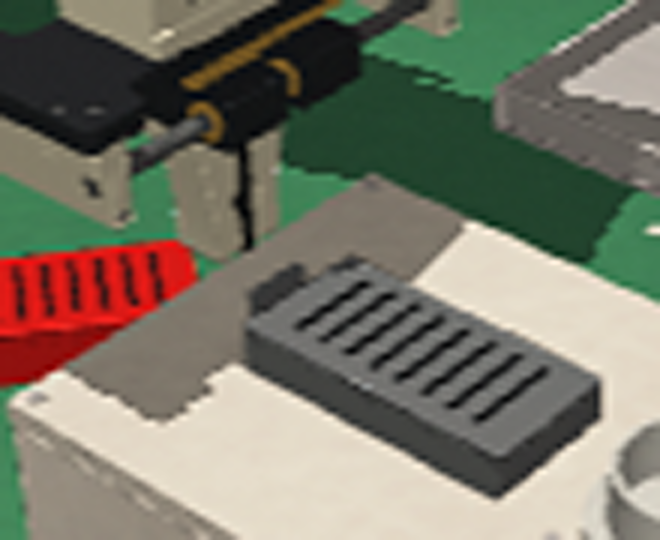

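The fingertip is at crop (246,250), so it stands about 10 mm above the reported TCP point, not 22 mm below it. From here I'll use tip = reported z + 10 mm.

>>> servo_tool --targets '[{"angular":[0,0,0],"xyz":[0,0,0.2],"claw":0},{"angular":[0,0,0],"xyz":[0,0,0.2],"claw":0},{"angular":[0,0,0],"xyz":[0,0,0.2],"claw":0},{"angular":[0,0,0],"xyz":[0,0,0.2],"claw":0},{"angular":[0,0,0],"xyz":[0,0,0.2],"claw":0},{"angular":[0,0,0],"xyz":[0,0,0.1],"claw":0},{"angular":[0,0,0],"xyz":[0,0,0],"claw":0}]'

```text
t: 12.15
eef_pos: [0.494, -0.027, 0.1008]
ee_rot: [-3.142, -0.0, -3.07]
force: [-0.1, -0.6, -0.0]
width: 0.0007
gripper_force: 0.0
```

>>> servo_tool --targets '[{"angular":[0,0,0],"xyz":[0,0,0.1],"claw":0},{"angular":[0,0,0],"xyz":[0,0,0.1],"claw":0},{"angular":[0,0,0],"xyz":[0,0,0],"claw":0}]'

```text
t: 12.45
eef_pos: [0.4941, -0.027, 0.0989]
ee_rot: [3.142, -0.0, -3.07]
force: [-0.2, 0.2, -0.4]
width: 0.0005
gripper_force: 0.0
```

>>> servo_tool --targets '[{"angular":[0,0,0],"xyz":[0,0,0.1],"claw":0},{"angular":[0,0,0],"xyz":[0,0,0.1],"claw":0},{"angular":[0,0,0],"xyz":[0,0,0],"claw":0}]'

```text
t: 12.75
eef_pos: [0.4941, -0.027, 0.0968]
ee_rot: [-3.142, -0.0, -3.07]
force: [-0.3, 0.5, 0.0]
width: 0.0005
gripper_force: 0.0
```

>>> servo_tool --targets '[{"angular":[0,0,0],"xyz":[0,0,0.1],"claw":0},{"angular":[0,0,0],"xyz":[0,0,0],"claw":0}]'

```text
t: 12.95
eef_pos: [0.4941, -0.027, 0.0958]
ee_rot: [-3.142, -0.0, -3.07]
force: [0.4, 0.1, -0.6]
width: 0.0002
gripper_force: 0.0
```

>>> servo_tool --targets '[{"angular":[0,0,0],"xyz":[-0.4,0,0],"claw":0},{"angular":[0,0,0],"xyz":[-0.3,0,0],"claw":0},{"angular":[0,0,0],"xyz":[-0.2,0,0],"claw":0},{"angular":[0,0,0],"xyz":[0,0,0],"claw":0},{"angular":[0,0,0],"xyz":[0,0,0],"claw":0}]'

```text
t: 13.45
eef_pos: [0.5031, -0.0264, 0.0959]
ee_rot: [-3.142, -0.0, -3.07]
force: [0.4, 0.2, -0.7]
width: 0.0002
gripper_force: 0.0
```

>>> servo_tool --targets '[{"angular":[0,0,0],"xyz":[-0.1,0,0],"claw":0},{"angular":[0,0,0],"xyz":[0,0,0],"claw":0},{"angular":[0,0,0],"xyz":[0,0,0],"claw":0}]'

```text
t: 13.75
eef_pos: [0.5041, -0.0263, 0.096]
ee_rot: [-3.142, -0.0, -3.07]
force: [0.2, 0.4, 0.1]
width: 0.0004
gripper_force: 0.0
```

>>> servo_tool --targets '[{"angular":[0,0,0],"xyz":[-0.1,0,0],"claw":0},{"angular":[0,0,0],"xyz":[0,0,0],"claw":0},{"angular":[0,0,0],"xyz":[0,0,0],"claw":0}]'

```text
t: 14.05
eef_pos: [0.5052, -0.0262, 0.0959]
ee_rot: [3.142, -0.0, -3.07]
force: [0.3, -0.3, -0.7]
width: 0.0
gripper_force: 0.0
```

>>> servo_tool --targets '[{"angular":[0,0,0],"xyz":[-0.1,0,0],"claw":0},{"angular":[0,0,0],"xyz":[0,0,0],"claw":0}]'

```text
t: 14.25
eef_pos: [0.5058, -0.0262, 0.0959]
ee_rot: [-3.142, -0.001, -3.07]
force: [-2.4, 0.9, 0.5]
width: 0.0004
gripper_force: 0.7
```

>>> servo_tool --targets '[{"angular":[0,0,0],"xyz":[-0.05,0,0],"claw":0},{"angular":[0,0,0],"xyz":[0,0,0],"claw":0}]'

```text
t: 14.45
eef_pos: [0.506, -0.0262, 0.0958]
ee_rot: [-3.141, -0.001, -3.07]
force: [-2.8, 0.2, 2.1]
width: 0.0006
gripper_force: 1.6
```

>>> servo_tool --targets '[{"angular":[0,0,0],"xyz":[-0.05,0,0],"claw":0},{"angular":[0,0,0],"xyz":[0,0,0],"claw":0}]'

```text
t: 14.65
eef_pos: [0.5063, -0.0262, 0.0958]
ee_rot: [-3.141, -0.002, -3.07]
force: [-4.7, -0.0, 3.0]
width: 0.0004
gripper_force: 2.6
```

>>> servo_tool --targets '[{"angular":[0,0,0],"xyz":[-0.05,0,0],"claw":0},{"angular":[0,0,0],"xyz":[0,0,0],"claw":0}]'

```text
t: 14.85
eef_pos: [0.5065, -0.0263, 0.0957]
ee_rot: [-3.141, -0.002, -3.07]
force: [-5.7, 0.9, 3.9]
width: -0.0
gripper_force: 3.2
```

>>> servo_tool --targets '[{"angular":[0,0,0],"xyz":[-0.1,0,0],"claw":0},{"angular":[0,0,0],"xyz":[0,0,0],"claw":0},{"angular":[0,0,0],"xyz":[0,0,0],"claw":0}]'

```text
t: 15.15
eef_pos: [0.5068, -0.0263, 0.0956]
ee_rot: [-3.141, -0.003, -3.07]
force: [-9.1, 1.8, 6.5]
width: 0.0005
gripper_force: 4.3
```

>>> servo_tool --targets '[{"angular":[0,0,0],"xyz":[-0.1,0,0],"claw":0},{"angular":[0,0,0],"xyz":[0,0,0],"claw":0},{"angular":[0,0,0],"xyz":[0,0,0],"claw":0}]'

```text
t: 15.45
eef_pos: [0.507, -0.0264, 0.0955]
ee_rot: [-3.141, -0.005, -3.07]
force: [-10.3, 2.0, 8.8]
width: 0.0007
gripper_force: 5.5
```

>>> servo_tool --targets '[{"angular":[0,0,0],"xyz":[-0.1,0,0],"claw":0},{"angular":[0,0,0],"xyz":[0,0,0],"claw":0},{"angular":[0,0,0],"xyz":[0,0,0],"claw":0}]'

```text
t: 15.75
eef_pos: [0.5073, -0.0264, 0.0953]
ee_rot: [-3.141, -0.006, -3.07]
force: [-12.0, 1.3, 9.8]
width: 0.0006
gripper_force: 6.5
```

>>> servo_tool --targets '[{"angular":[0,0,0],"xyz":[-0.1,0,0],"claw":0},{"angular":[0,0,0],"xyz":[0,0,0],"claw":0},{"angular":[0,0,0],"xyz":[0,0,0],"claw":0}]'

```text
t: 16.05
eef_pos: [0.5076, -0.0265, 0.0952]
ee_rot: [-3.141, -0.007, -3.071]
force: [-14.9, 2.3, 11.1]
width: 0.0005
gripper_force: 7.6
```

>>> servo_tool --targets '[{"angular":[0,0,0],"xyz":[-0.07,0,-0.05],"claw":0},{"angular":[0,0,0],"xyz":[0,0,0],"claw":0},{"angular":[0,0,0],"xyz":[0,0,0],"claw":0}]'

```text
t: 16.35
eef_pos: [0.5077, -0.0265, 0.0954]
ee_rot: [-3.141, -0.008, -3.071]
force: [-15.9, 2.0, 8.6]
width: 0.0
gripper_force: 7.9
```

>>> servo_tool --targets '[{"angular":[0,0,0],"xyz":[0,0,-0.1],"claw":0},{"angular":[0,0,0],"xyz":[0,0,0],"claw":0}]'

```text
t: 16.55
eef_pos: [0.5074, -0.0266, 0.0958]
ee_rot: [-3.141, -0.009, -3.071]
force: [-13.5, 1.7, 2.9]
width: 0.0004
gripper_force: 6.6
```

>>> servo_tool --targets '[{"angular":[0,0,0],"xyz":[-0.12,0,0],"claw":0},{"angular":[0,0,0],"xyz":[0,0,0],"claw":0},{"angular":[0,0,0],"xyz":[0,0,0],"claw":0}]'

```text
t: 16.85
eef_pos: [0.5078, -0.0267, 0.0957]
ee_rot: [-3.141, -0.01, -3.071]
force: [-16.9, 2.0, 5.0]
width: 0.0004
gripper_force: 8.2
```

>>> servo_tool --targets '[{"angular":[0,0,0],"xyz":[-0.05,0,-0.07],"claw":0},{"angular":[0,0,0],"xyz":[0,0,0],"claw":0},{"angular":[0,0,0],"xyz":[0,0,0],"claw":0}]'

```text
t: 17.15
eef_pos: [0.5078, -0.0268, 0.0959]
ee_rot: [-3.141, -0.012, -3.072]
force: [-16.0, 1.6, 2.5]
width: 0.0005
gripper_force: 8.0
```

>>> servo_tool --targets '[{"angular":[0,0,0],"xyz":[-0.05,0,-0.07],"claw":0},{"angular":[0,0,0],"xyz":[0,0,0],"claw":0},{"angular":[0,0,0],"xyz":[0,0,0],"claw":0}]'

```text
t: 17.45
eef_pos: [0.5079, -0.0268, 0.0963]
ee_rot: [-3.141, -0.012, -3.072]
force: [-16.0, 1.5, 1.2]
width: 0.0005
gripper_force: 8.2
```

>>> servo_tool --targets '[{"angular":[0,0,0],"xyz":[-0.03,0,-0.1],"claw":0},{"angular":[0,0,0],"xyz":[0,0,0],"claw":0}]'

```text
t: 17.65
eef_pos: [0.5081, -0.0268, 0.0973]
ee_rot: [-3.141, -0.013, -3.072]
force: [-17.5, 1.7, 1.3]
width: 0.0004
gripper_force: 8.3
```

>>> servo_tool --targets '[{"angular":[0,0,0],"xyz":[-0.03,0,-0.1],"claw":0},{"angular":[0,0,0],"xyz":[0,0,0],"claw":0}]'

```text
t: 17.85
eef_pos: [0.5083, -0.0268, 0.0983]
ee_rot: [-3.141, -0.013, -3.072]
force: [-16.7, 1.3, 1.9]
width: 0.0003
gripper_force: 8.5
```

>>> servo_tool --targets '[{"angular":[0,0,0],"xyz":[-0.03,0,-0.1],"claw":0},{"angular":[0,0,0],"xyz":[0,0,0],"claw":0}]'

```text
t: 18.05
eef_pos: [0.5085, -0.0268, 0.0992]
ee_rot: [-3.141, -0.013, -3.072]
force: [-18.4, 0.7, 0.2]
width: 0.0002
gripper_force: 8.7
```

>>> servo_tool --targets '[{"angular":[0,0,0],"xyz":[0.06,0,-0.1],"claw":0},{"angular":[0,0,0],"xyz":[0,0,0],"claw":0}]'

```text
t: 18.25
eef_pos: [0.5085, -0.0268, 0.1005]
ee_rot: [-3.141, -0.012, -3.072]
force: [-15.2, 0.7, 2.2]
width: 0.0005
gripper_force: 8.1
```

>>> servo_tool --targets '[{"angular":[0,0,0],"xyz":[0,0,-0.1],"claw":0},{"angular":[0,0,0],"xyz":[0,0,0],"claw":0}]'

```text
t: 18.45
eef_pos: [0.5087, -0.0267, 0.1016]
ee_rot: [-3.141, -0.011, -3.072]
force: [-15.8, 0.6, 1.1]
width: 0.0003
gripper_force: 7.9
```

>>> servo_tool --targets '[{"angular":[0,0,0],"xyz":[0,0,-0.1],"claw":0},{"angular":[0,0,0],"xyz":[0,0,0],"claw":0}]'

```text
t: 18.65
eef_pos: [0.5088, -0.0267, 0.1026]
ee_rot: [-3.141, -0.011, -3.072]
force: [-15.8, 1.1, 1.8]
width: 0.0004
gripper_force: 7.8
```

>>> servo_tool --targets '[{"angular":[0,0,0],"xyz":[0,0,-0.1],"claw":0},{"angular":[0,0,0],"xyz":[0,0,-0.1],"claw":0},{"angular":[0,0,0],"xyz":[0,0,0],"claw":0}]'

```text
t: 18.95
eef_pos: [0.5091, -0.0267, 0.1048]
ee_rot: [-3.141, -0.011, -3.071]
force: [-15.4, 1.0, 2.2]
width: 0.0004
gripper_force: 7.5
```

>>> servo_tool --targets '[{"angular":[0,0,0],"xyz":[0,0,-0.1],"claw":0},{"angular":[0,0,0],"xyz":[0,0,-0.1],"claw":0},{"angular":[0,0,0],"xyz":[0,0,0],"claw":0}]'

```text
t: 19.25
eef_pos: [0.5094, -0.0266, 0.1069]
ee_rot: [-3.141, -0.01, -3.071]
force: [-14.2, 1.1, 2.3]
width: 0.0001
gripper_force: 7.2
```

>>> servo_tool --targets '[{"angular":[0,0,0],"xyz":[0,0,-0.1],"claw":0},{"angular":[0,0,0],"xyz":[0,0,-0.05],"claw":0},{"angular":[0,0,0],"xyz":[0,0,0],"claw":0}]'

```text
t: 19.55
eef_pos: [0.5097, -0.0266, 0.1085]
ee_rot: [-3.141, -0.01, -3.071]
force: [-14.0, -0.1, 1.5]
width: 0.0004
gripper_force: 6.9
```

```bash
python3 - <<'E'
from h import *
np.set_printoptions(precision=4,suppress=True)
g=grab('scene'); s=monitor.get_state(); print(s['t'],s['eef_pos'],s['force'])
b=g['color'][160:250,210:320]; b=cv2.resize(b,None,fx=6,fy=6,interpolation=cv2.INTER_CUBIC)
cv2.imwrite('pics/c7.png',b)
E
```

```text
19.6 [ 0.5097 -0.0266  0.1084] [-13.5583   1.1084   2.8182]
```

View pics/c7.png

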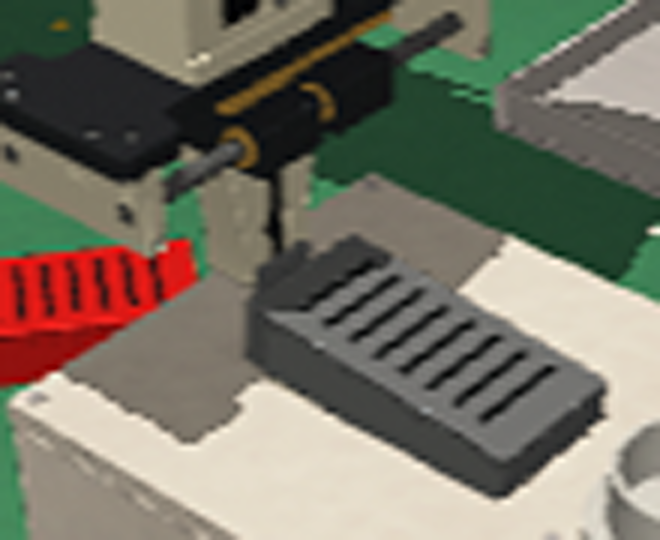

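The tab end is visibly raised: the pad at crop (285,260) sits well above the deck. It is about 12 mm up and the finger still holds it. I'll back away now.

>>> servo_tool --targets '[{"angular":[0,0,0],"xyz":[0,0,-0.05],"claw":0},{"angular":[0,0,0],"xyz":[0.5,0,0],"claw":0},{"angular":[0,0,0],"xyz":[0.8,0,0],"claw":0},{"angular":[0,0,0],"xyz":[1.0,0,0],"claw":0},{"angular":[0,0,0],"xyz":[0.6,0,0],"claw":0},{"angular":[0,0,0],"xyz":[0,0,-2.5],"claw":8.76},{"angular":[0,0,0],"xyz":[0,0,-3],"claw":8.76},{"angular":[0,0,0],"xyz":[0,0,-2],"claw":8.76},{"angular":[0,0,0],"xyz":[0,0,-1],"claw":8.76},{"angular":[0,0,0],"xyz":[0,0,0],"claw":8.76},{"angular":[0,0,0],"xyz":[0,0,0],"claw":8.76}]'

```text
t: 20.7
eef_pos: [0.4854, -0.0276, 0.195]
ee_rot: [3.141, -0.001, -3.07]
force: [0.3, -0.1, -0.8]
width: 0.0427
gripper_force: 0.0
```

```bash
python3 - <<'E'
from h import *
import pickle
np.set_printoptions(precision=4,suppress=True)
g=grab('scene'); f=grab('wrist'); s=monitor.get_state(); print(s['t'],s['eef_pos'],s['ee_rot'],s['force'],s['width'])
pickle.dump((g,f),open('w8.pkl','wb'))
b=g['color'][160:250,210:320]; b=cv2.resize(b,(400,327),interpolation=cv2.INTER_CUBIC)
a=cv2.resize(f['color'][150:355,150:400],(400,327),interpolation=cv2.INTER_CUBIC)
cv2.imwrite('pics/c8.png',np.hstack([b,a]))
E
```

```text
20.8 [ 0.4851 -0.0277  0.1946] [-3.1414 -0.002  -3.0699] [ 0.0131  0.7941 -0.9099] 0.050613441275411696
```

View pics/c8.png

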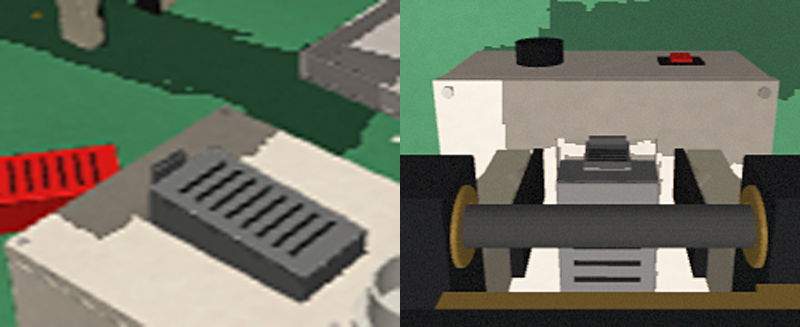

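The cover is ajar on its catch. In the left crop the tab end is about 8 mm up, with its near corner at (147,187). In the right crop the tab pad at (607,148) stands clear of the bay, and the open fingers straddle the cover line. Next is the grasp.

>>> servo_tool --targets '[{"angular":[0,0,0],"xyz":[-2.5,0,0],"claw":8.76},{"angular":[0,0,0],"xyz":[-3,0,0],"claw":8.76},{"angular":[0,0,0],"xyz":[-3,0,0],"claw":8.76},{"angular":[0,0,0],"xyz":[-2,0,0],"claw":8.76},{"angular":[0,0,0],"xyz":[0,0,2],"claw":8.76},{"angular":[0,0,0],"xyz":[0,0,3],"claw":8.76},{"angular":[0,0,0],"xyz":[0,0,2.5],"claw":8.76},{"angular":[0,3.5,0],"xyz":[0,0,0],"claw":8.76},{"angular":[0,0,0],"xyz":[0,0,0],"claw":8.76},{"angular":[0,0,0],"xyz":[0,0,0],"claw":8.76}]'

```text
t: 21.8
eef_pos: [0.5907, -0.0201, 0.1197]
ee_rot: [-3.141, -0.062, -3.07]
force: [0.6, 0.1, -0.2]
width: 0.0873
gripper_force: 0.0
```

```bash
python3 - <<'E'
from h import *
np.set_printoptions(precision=4,suppress=True)
s=monitor.get_state(); print(s['t'],s['eef_pos'],s['ee_rot'],s['force'],s['width'])
E
```

```text
21.8 [ 0.5907 -0.0201  0.1197] [-3.1413 -0.0616 -3.0701] [ 0.6316  0.0626 -0.222 ] 0.08730335145147838
```

>>> servo_tool --targets '[{"angular":[0,0,0],"xyz":[0,0,0.8],"claw":8.76},{"angular":[0,0,0],"xyz":[0,0,0.8],"claw":8.76},{"angular":[0,0,0],"xyz":[0,0,0.6],"claw":8.76},{"angular":[0,0,0],"xyz":[0,0,0.2],"claw":8.76},{"angular":[0,0,0],"xyz":[0,0,0],"claw":8.76}]'

```text
t: 22.3
eef_pos: [0.5888, -0.0202, 0.0965]
ee_rot: [-3.141, -0.062, -3.07]
force: [-0.0, 0.2, 0.4]
width: 0.0876
gripper_force: 0.0
```

>>> servo_tool --targets '[{"angular":[0,0,0],"xyz":[0,0,0.15],"claw":7},{"angular":[0,0,0],"xyz":[0,0,0],"claw":6.4},{"angular":[0,0,0],"xyz":[0,0,0],"claw":6.1},{"angular":[0,0,0],"xyz":[0,0,0],"claw":5.9},{"angular":[0,0,0],"xyz":[0,0,0],"claw":5.6},{"angular":[0,0,0],"xyz":[0,0,0],"claw":5},{"angular":[0,0,0],"xyz":[0,0,0],"claw":5},{"angular":[0,0,0],"xyz":[0,0,0],"claw":5}]' --force 20

```text
t: 23.1
eef_pos: [0.5891, -0.0204, 0.0956]
ee_rot: [-3.141, -0.061, -3.07]
force: [1.3, -2.7, 1.8]
width: 0.058
gripper_force: 20.0
```

>>> servo_tool --targets '[{"angular":[0,0,0],"xyz":[0.1,0,0],"claw":5},{"angular":[0,0,0],"xyz":[0.2,0,0],"claw":5},{"angular":[0,0,0],"xyz":[0.2,0,0],"claw":5},{"angular":[0,0,0],"xyz":[0,0,0],"claw":5}]'

```text
t: 23.5
eef_pos: [0.5858, -0.0206, 0.0963]
ee_rot: [-3.141, -0.057, -3.069]
force: [4.9, -4.0, -1.9]
width: 0.0578
gripper_force: 20.0
```

>>> servo_tool --targets '[{"angular":[0,0,0],"xyz":[0.2,0,0],"claw":5},{"angular":[0,0,0],"xyz":[0.2,0,0],"claw":5},{"angular":[0,0,0],"xyz":[0.2,0,0],"claw":5},{"angular":[0,0,0],"xyz":[0,0,0],"claw":5}]'

```text
t: 23.9
eef_pos: [0.5782, -0.0211, 0.0963]
ee_rot: [-3.141, -0.061, -3.07]
force: [2.9, -3.2, -0.3]
width: 0.0575
gripper_force: 20.0
```

>>> servo_tool --targets '[{"angular":[0,0,0],"xyz":[0.1,0,0],"claw":5},{"angular":[0,0,0],"xyz":[0.1,0,0],"claw":5},{"angular":[0,0,0],"xyz":[0,0,0],"claw":5}]'

```text
t: 24.2
eef_pos: [0.5762, -0.0213, 0.0963]
ee_rot: [-3.141, -0.061, -3.07]
force: [2.1, -4.6, 1.1]
width: 0.0581
gripper_force: 20.0
```

>>> servo_tool --targets '[{"angular":[0,0,0],"xyz":[0,0,-0.1],"claw":5},{"angular":[0,0,0],"xyz":[0,0,-0.1],"claw":5},{"angular":[0,0,0],"xyz":[0,0,0],"claw":5}]'

```text
t: 24.5
eef_pos: [0.5753, -0.0213, 0.0978]
ee_rot: [-3.141, -0.063, -3.07]
force: [-0.1, -4.5, -1.5]
width: 0.0576
gripper_force: 20.0
```

>>> servo_tool --targets '[{"angular":[0,0,0],"xyz":[0,0,-0.1],"claw":5},{"angular":[0,0,0],"xyz":[0,0,-0.1],"claw":5},{"angular":[0,0,0],"xyz":[0,0,0],"claw":5}]'

```text
t: 24.8
eef_pos: [0.5757, -0.0213, 0.1001]
ee_rot: [-3.141, -0.062, -3.07]
force: [-0.4, -4.4, -2.9]
width: 0.0578
gripper_force: 20.0
```

>>> servo_tool --targets '[{"angular":[0,0,0],"xyz":[0,0,-0.2],"claw":5},{"angular":[0,0,0],"xyz":[0,0,-0.2],"claw":5},{"angular":[0,0,0],"xyz":[0,0,-0.2],"claw":5},{"angular":[0,0,0],"xyz":[0,0,0],"claw":5}]'

```text
t: 25.2
eef_pos: [0.5776, -0.0203, 0.1069]
ee_rot: [3.141, -0.059, -3.069]
force: [-0.5, 0.0, -1.8]
width: 0.0577
gripper_force: 20.0
```

>>> servo_tool --targets '[{"angular":[0,0,0],"xyz":[0,0,-0.5],"claw":5},{"angular":[0,0,0],"xyz":[0,0,-1.5],"claw":5},{"angular":[0,0,0],"xyz":[0,0,-2.5],"claw":5},{"angular":[0,0,0],"xyz":[0,0,-2.5],"claw":5},{"angular":[0,-3.5,0],"xyz":[0,0,-1],"claw":5},{"angular":[0,0,0],"xyz":[0,0,0],"claw":5},{"angular":[0,0,0],"xyz":[0,0,0],"claw":5}]'

```text
t: 25.9
eef_pos: [0.5812, -0.0205, 0.1865]
ee_rot: [3.141, -0.0, -3.069]
force: [-0.1, 0.2, -0.7]
width: 0.0581
gripper_force: 20.0
```

```bash
python3 - <<'E'
from h import *
import pickle
np.set_printoptions(precision=4,suppress=True)
g=grab('scene'); f=grab('wrist'); s=monitor.get_state(); print(s['t'],s['eef_pos'],s['ee_rot'],s['force'],s['moment'],s['width'])
pickle.dump((g,f),open('w9.pkl','wb'))
# cover top contour in scene
im=g['color'];hsv=cv2.cvtColor(im,cv2.COLOR_BGR2HSV)
print('expected cover ends', [np.round(proj(g,s['eef_pos']+np.array([dx,.0,.02]))) for dx in (-.07,0,.06)])
E
```

```text
26.0 [ 0.5813 -0.0206  0.1854] [ 3.1416 -0.0018 -3.0697] [ 1.3525 -0.6566 -1.6084] [-0.055  -0.0323 -0.02  ] 0.057358360889801785
expected cover ends [array([253., 170.]), array([276., 182.]), array([298., 193.])]
```

The cover is out of the bay and held at 58 mm width, with only its own weight on the wrist. I'll carry it to the board.

>>> servo_tool --targets '[{"angular":[0,0,0],"xyz":[0.61,-1.35,0],"claw":5},{"angular":[0,0,0],"xyz":[0.61,-1.35,0],"claw":5},{"angular":[0,0,0],"xyz":[1.22,-2.695,0],"claw":5},{"angular":[0,0,0],"xyz":[1.22,-2.695,0],"claw":5},{"angular":[0,0,0],"xyz":[1.22,-2.695,0],"claw":5},{"angular":[0,0,0],"xyz":[1.22,-2.695,0],"claw":5},{"angular":[0,0,0],"xyz":[1.22,-2.695,0],"claw":5},{"angular":[0,0,0],"xyz":[1.22,-2.695,0],"claw":5},{"angular":[0,0,0],"xyz":[1.22,-2.695,0],"claw":5},{"angular":[0,0,0],"xyz":[1.22,-2.695,0],"claw":5},{"angular":[0,0,0],"xyz":[1.22,-2.695,0],"claw":5},{"angular":[0,0,0],"xyz":[1.22,-2.695,0],"claw":5},{"angular":[0,0,0],"xyz":[0.61,-1.35,0],"claw":5},{"angular":[0,0,0],"xyz":[0.61,-1.35,0],"claw":5},{"angular":[0,0,2.2],"xyz":[0,0,0],"claw":5},{"angular":[0,0,2.3],"xyz":[0,0,0],"claw":5},{"angular":[0,0,0],"xyz":[0,0,0],"claw":5},{"angular":[0,0,0],"xyz":[0,0,0],"claw":5}]'

```text
t: 27.8
eef_pos: [0.4587, -0.3538, 0.1859]
ee_rot: [3.141, -0.0, 3.136]
force: [0.5, -0.5, -2.4]
width: 0.0577
gripper_force: 20.0
```

```bash
python3 - <<'E'
from h import *
np.set_printoptions(precision=4,suppress=True)
s=monitor.get_state(); g=grab('scene','s10.png'); print(s['t'],s['eef_pos'],s['ee_rot'],s['force'],s['width'])
# grey cover contour in scene near hand: low-saturation mid-dark pixels; slots are dark
im=g['color'];hsv=cv2.cvtColor(im,cv2.COLOR_BGR2HSV)
e=s['eef_pos']; 
# predicted image of the cover's +x end lower edge & side lower edge for underside = TCP z
for n,d in [('++u',(.06,.029,0)),('+-u',(.06,-.029,0)),('--u',(-.06,-.029,0)),('+-t',(.06,-.029,.028)),('++t',(.06,.029,.028))]: print(n,np.round(proj(g,e+np.array(d)),1))
m=((hsv[...,1]<45)&(hsv[...,2]>35)&(hsv[...,2]<140)).astype(np.uint8)*255
x,y=np.round(proj(g,e+np.array([.03,-.01,.014]))).astype(int); k=np.zeros_like(m); k[y-60:y+60,max(0,x-70):x+70]=m[y-60:y+60,max(0,x-70):x+70]
cs,_=cv2.findContours(cv2.morphologyEx(k,cv2.MORPH_CLOSE,np.ones((3,3))),cv2.RETR_EXTERNAL,cv2.CHAIN_APPROX_SIMPLE)
for c in sorted(cs,key=cv2.contourArea)[-3:]: print(cv2.contourArea(c),cv2.approxPolyDP(c,2.0,True)[:,0].tolist())
E
```

```text
27.8 [ 0.4587 -0.3538  0.1859] [ 3.1415 -0.0002  3.1363] [ 0.4844 -0.5246 -2.353 ] 0.05767014598163134
++u [125.1 245.3]
+-u [ 92.3 262. ]
--u [ 62.7 230.1]
+-t [ 87.3 249. ]
++t [121.2 232.5]
38.5 [[40, 215], [33, 221], [34, 224], [43, 221]]
313.5 [[48, 197], [34, 186], [24, 189], [23, 211], [32, 208], [35, 201]]
2144.5 [[43, 212], [46, 215], [66, 208], [68, 217], [65, 219], [71, 223], [75, 240], [93, 261], [100, 262], [106, 255], [125, 249], [121, 233], [108, 221], [109, 217], [105, 219], [91, 206], [80, 208], [84, 203], [105, 196], [104, 192], [98, 190], [97, 195], [64, 208], [57, 206]]
```

The scene contour corners (121,233) and (93,261) match the predicted cover corners. The cover therefore hangs level and centred, with its underside at about the TCP's reported height. I'll lower it onto the board.

>>> servo_tool --targets '[{"angular":[0,0,0],"xyz":[0,0,1.5],"claw":5},{"angular":[0,0,0],"xyz":[0,0,3],"claw":5},{"angular":[0,0,0],"xyz":[0,0,3],"claw":5},{"angular":[0,0,0],"xyz":[0,0,3],"claw":5},{"angular":[0,0,0],"xyz":[0,0,2],"claw":5},{"angular":[0,0,0],"xyz":[0,0,1.5],"claw":5},{"angular":[0,0,0],"xyz":[0,0,1],"claw":5},{"angular":[0,0,0],"xyz":[0,0,0.5],"claw":5},{"angular":[0,0,0],"xyz":[0,0,0.3],"claw":5},{"angular":[0,0,0],"xyz":[0,0,0],"claw":5},{"angular":[0,0,0],"xyz":[0,0,0],"claw":5}]'

```text
t: 28.95
eef_pos: [0.4592, -0.3541, 0.0287]
ee_rot: [-3.141, 0.001, 3.135]
force: [0.4, -0.2, -1.1]
width: 0.058
gripper_force: 20.0
```

>>> servo_tool --targets '[{"angular":[0,0,0],"xyz":[0,0,0.2],"claw":5},{"angular":[0,0,0],"xyz":[0,0,0.2],"claw":5},{"angular":[0,0,0],"xyz":[0,0,0],"claw":5}]'

```text
t: 29.25
eef_pos: [0.4586, -0.3538, 0.0239]
ee_rot: [3.141, -0.0, 3.135]
force: [0.4, -0.0, -2.0]
width: 0.0579
gripper_force: 20.0
```

>>> servo_tool --targets '[{"angular":[0,0,0],"xyz":[0,0,0.1],"claw":5},{"angular":[0,0,0],"xyz":[0,0,0.1],"claw":5},{"angular":[0,0,0],"xyz":[0,0,0],"claw":5}]'

```text
t: 29.55
eef_pos: [0.4587, -0.3539, 0.0219]
ee_rot: [3.142, -0.0, 3.135]
force: [0.1, 0.8, -2.1]
width: 0.0577
gripper_force: 20.0
```

>>> servo_tool --targets '[{"angular":[0,0,0],"xyz":[0,0,0.15],"claw":5},{"angular":[0,0,0],"xyz":[0,0,0.15],"claw":5},{"angular":[0,0,0],"xyz":[0,0,0.15],"claw":5},{"angular":[0,0,0],"xyz":[0,0,0],"claw":5}]'

```text
t: 29.95
eef_pos: [0.4586, -0.3538, 0.0172]
ee_rot: [3.141, -0.0, 3.135]
force: [-0.1, -0.6, -2.1]
width: 0.0582
gripper_force: 20.0
```

>>> servo_tool --targets '[{"angular":[0,0,0],"xyz":[0,0,0.1],"claw":5},{"angular":[0,0,0],"xyz":[0,0,0.1],"claw":5},{"angular":[0,0,0],"xyz":[0,0,0],"claw":5}]'

```text
t: 30.25
eef_pos: [0.4587, -0.3538, 0.0154]
ee_rot: [3.141, -0.0, 3.135]
force: [0.7, 0.4, -1.1]
width: 0.0575
gripper_force: 20.0
```

>>> servo_tool --targets '[{"angular":[0,0,0],"xyz":[0,0,0.1],"claw":5},{"angular":[0,0,0],"xyz":[0,0,0.1],"claw":5},{"angular":[0,0,0],"xyz":[0,0,0],"claw":5}]'

```text
t: 30.55
eef_pos: [0.4587, -0.3538, 0.0134]
ee_rot: [3.141, -0.0, 3.135]
force: [-0.1, 0.6, -1.0]
width: 0.0576
gripper_force: 20.0
```

>>> servo_tool --targets '[{"angular":[0,0,0],"xyz":[0,0,0.1],"claw":5},{"angular":[0,0,0],"xyz":[0,0,0],"claw":5},{"angular":[0,0,0],"xyz":[0,0,0],"claw":5}]'

```text
t: 30.85
eef_pos: [0.4588, -0.3539, 0.013]
ee_rot: [-3.141, 0.0, 3.135]
force: [-2.2, 1.7, 6.2]
width: 0.058
gripper_force: 20.0
```

>>> servo_tool --targets '[{"angular":[0,0,0],"xyz":[0,0,0.1],"claw":5},{"angular":[0,0,0],"xyz":[0,0,0],"claw":5},{"angular":[0,0,0],"xyz":[0,0,0],"claw":5}]'

```text
t: 31.15
eef_pos: [0.4589, -0.3539, 0.013]
ee_rot: [-3.141, 0.0, 3.135]
force: [-3.6, 5.0, 14.3]
width: 0.058
gripper_force: 20.0
```

>>> servo_tool --targets '[{"angular":[0,0,0],"xyz":[0,0,0.1],"claw":5},{"angular":[0,0,0],"xyz":[0,0,0],"claw":5},{"angular":[0,0,0],"xyz":[0,0,0],"claw":5}]'

```text
t: 31.45
eef_pos: [0.4589, -0.3539, 0.0128]
ee_rot: [-3.141, 0.001, 3.136]
force: [-5.7, 6.2, 22.7]
width: 0.058
gripper_force: 20.0
```

>>> servo_tool --targets '[{"angular":[0,0,0],"xyz":[0,0,-0.1],"claw":5},{"angular":[0,0,0],"xyz":[0,0,-0.12],"claw":5},{"angular":[0,0,0],"xyz":[0,0,0],"claw":5},{"angular":[0,0,0],"xyz":[0,0,0],"claw":5.8},{"angular":[0,0,0],"xyz":[0,0,0],"claw":6},{"angular":[0,0,0],"xyz":[0,0,0],"claw":6.5},{"angular":[0,0,0],"xyz":[0,0,0],"claw":8.7},{"angular":[0,0,0],"xyz":[0,0,0],"claw":8.7},{"angular":[0,0,0],"xyz":[0,0,0],"claw":8.7},{"angular":[0,0,0],"xyz":[0,0,0],"claw":8.7}]'

```text
t: 32.45
eef_pos: [0.4588, -0.3539, 0.0127]
ee_rot: [-3.142, -0.0, 3.135]
force: [-0.2, -0.0, -0.5]
width: 0.0858
gripper_force: 0.0
```

>>> servo_tool --targets '[{"angular":[0,0,0],"xyz":[0,0,-0.5],"claw":8.7},{"angular":[0,0,0],"xyz":[0,0,-1.5],"claw":8.7},{"angular":[0,0,0],"xyz":[0,0,-3],"claw":8.7},{"angular":[0,0,0],"xyz":[0,0,-3],"claw":8.7},{"angular":[0,0,0],"xyz":[0,0,-3],"claw":8.7},{"angular":[0,0,0],"xyz":[0,0,-2],"claw":8.7},{"angular":[0,0,0],"xyz":[0,-2,-1],"claw":8.7},{"angular":[0,0,0],"xyz":[0,-4,0],"claw":8.7},{"angular":[0,0,0],"xyz":[0,-4,0],"claw":8.7},{"angular":[0,0,0],"xyz":[0,-4,0],"claw":8.7},{"angular":[0,0,0],"xyz":[0,-4,0],"claw":8.7},{"angular":[0,0,0],"xyz":[0,-2,0],"claw":8.7},{"angular":[0,0,0],"xyz":[0,0,0],"claw":8.7},{"angular":[0,0,0],"xyz":[0,0,0],"claw":8.7}]'

```text
t: 33.85
eef_pos: [0.4569, -0.5539, 0.1524]
ee_rot: [3.141, -0.001, 3.134]
force: [0.5, -0.5, -0.2]
width: 0.087
gripper_force: 0.0
```

```bash
python3 - <<'E'
from h import *
import pickle
np.set_printoptions(precision=4,suppress=True)
s=monitor.get_state(); print(s['t'],s['eef_pos'],s['force'],s['width'])
f=grab('top','t11.png'); g=grab('scene','s11.png')
hsv=cv2.cvtColor(f['color'],cv2.COLOR_BGR2HSV)
m=((hsv[...,1]<60)&(hsv[...,2]>35)&(hsv[...,2]<150)).astype(np.uint8)*255
k=np.zeros_like(m);k[200:300,382:458]=m[200:300,382:458]
k=cv2.morphologyEx(k,cv2.MORPH_CLOSE,np.ones((3,3)))
cs,_=cv2.findContours(k,cv2.RETR_EXTERNAL,cv2.CHAIN_APPROX_NONE)
for c in sorted(cs,key=cv2.contourArea)[-2:]:
    W=np.array([onz(f,*p[0],.04)[:2]*1000 for p in c],np.float32); print(cv2.contourArea(c),cv2.minAreaRect(W))
hs=cv2.cvtColor(g['color'],cv2.COLOR_BGR2HSV); m=((hs[...,1]<60)&(hs[...,2]>35)&(hs[...,2]<150)).astype(np.uint8)*255
e=np.array([.4588,-.3539,.012])
for n,d in [('++t',(.06,.029,.028)),('+-t',(.06,-.029,.028)),('--t',(-.06,-.029,.028)),('-+t',(-.06,.029,.028)),('+-u',(.06,-.029,0))]: print(n,np.round(proj(g,e+np.array(d)),1))
k=np.zeros_like(m);k[255:365,55:185]=m[255:365,55:185]
cs,_=cv2.findContours(cv2.morphologyEx(k,cv2.MORPH_CLOSE,np.ones((3,3))),cv2.RETR_EXTERNAL,cv2.CHAIN_APPROX_SIMPLE)
for c in sorted(cs,key=cv2.contourArea)[-2:]: print(cv2.contourArea(c),cv2.approxPolyDP(c,2,True)[:,0].tolist())
E
```

```text
33.85 [ 0.4569 -0.5539  0.1524] [ 0.4916 -0.5189 -0.161 ] 0.08698407775287693
3.5 ((445.2746887207031, -397.580078125), (4.750174522399902, 4.9099812507629395), 0.422174870967865)
1242.0 ((459.1377868652344, -348.7463684082031), (60.14115524291992, 142.30555725097656), 89.34744262695312)
++t [142.8 303. ]
+-t [114.7 320.4]
--t [ 86.4 286.9]
-+t [113.3 272.3]
+-u [118.4 330. ]
126.5 [[168, 323], [158, 336], [146, 338], [139, 334], [147, 342], [160, 340], [167, 333]]
1733.5 [[104, 274], [94, 280], [95, 284], [89, 289], [118, 328], [125, 330], [129, 328], [129, 323], [145, 316], [145, 309], [115, 274], [108, 277]]
```

```bash
python3 -c "
from station import order
print(order.job_done())"
```

```text
the job is handed in; nothing more can be done
None
```

The filter cover is off and lies flat, right way up, within about 5 mm of the middle of the plywood board; I handed the job in with the arm clear, without going near the jars, after about 34 s of robot time.

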